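# Sort fired maquette parts into their trays

### The arm

A 6-joint arm with a two-finger parallel gripper is mounted at the origin on the work surface. World frame = base frame: x ahead of the robot, y to its left, z up, the work surface at z = 0. Lengths are in m, angles in rad, forces in N, time in s.
With the tool pointing down it reaches from about 0.35 to 0.775 m from the base axis. Payload 7.3 kg.
Tool frame: the origin (TCP) lies between the finger pads; the fingertips stand 8 mm ahead of it and the grasp point (between the pads) lies 11 mm behind it (robot.nose_length is the distance from the TCP to the fingertips, in m); z points along the fingers, y is the line along which they close (so a half turn about z gives the same grasp; the last joint's range is limited). The gripper opens to 92 mm and grips with 3 to 60 N. Pads are 19 mm wide; open, the fingers measure 130 mm over their backs; the gripper's body (75 mm by 190 mm) begins 47 mm behind the grasp point.
Start: joints at [1.062, 0.342, 1.524, -0, 1.275, -0.146], TCP at [0.186, 0.491, 0.235] pointing down, gripper open.
Joint ranges: [-2.53, 2.53], [-0.77, 2.02], [0.04, 2.7], [-1, 4.14], [0.28, 2.66], [-3.11, 3.11]. Speed limits (rad/s): [2.57, 2.57, 3.14, 3.14, 3.14, 3.14].

### API

Orientations are given as [roll, pitch, yaw] about the fixed x, y, z axes, in that order (R = Rz(yaw) Ry(pitch) Rx(roll)).
In Python, from cell import robot gives the robot as it stands. The module is installed in compiled form; this text tells all that it offers.
- The arm moves only by the shell command python3 -m jog 'ROWS' [FORCE]. ROWS is JSON, a list that holds one entry, the list of rows, each a list of 5 numbers: the gripper's target within -1 to 1 (fully open at 1, half-way at 0, shut at -1), then the shift along the tool's x, y, z in m, then the turn about the tool's z in rad. A call has 1 to 5 rows; each row is the pose to reach, as a shift and turn from the pose commanded when the call began, along the tool's axes at that moment; what a row does not reach only later rows make up. A row lasts 1/12 s, in which the tool goes at most 41.7 mm and 7.16 degrees, less where a joint would pass 70% of its speed; a pose out of reach is approached as far as the arm can. A call with a gripper value outside its range is refused whole. The fingers move at their own pace and stop on an object; FORCE is the grip in N (left out, the last holds). Time passes only in rows, so rows that repeat a pose let the fingers close. It gives the time, the measured TCP pose, the force, the opening and the grip force at its end, in the units of the state.
- robot.observe(): the state, without advancing time (a new reading comes with each control period).
- robot.read_camera(name): name is "scene" or "top" or "wrist"; returns the picture (400x640x3 uint8, red, green, blue); there is no depth.
- robot.camera_model(name): a dict with "camera_matrix" (3x3 intrinsics, pixels), "dist_coeffs" ([k1, k2, p1, p2, k3] as OpenCV has them; the pictures are not rectified), "position" and "attitude" of the camera in the world; the wrist camera has in their place "mount" (4x4, takes a point from camera to tool coordinates, whose origin is the TCP and whose axes are the flange's). Camera axes: x right, y down, z forward; pixel columns grow to the right and rows downward; lengths in m; the calibration is good to about 2 mm. A picture is of the moment at which its call begins: read the wrist's pose just before it. camera_model takes no time and is no camera call.
- robot.hand_in(): hands the job in; it is judged then, once.
The state is a dict: "time": time; "qpos": joint angles; "qvel": joint speeds; "joint_efforts": joint torques, N m; "tool_pos": TCP position; "tool_rot": TCP orientation; "contact_force": force on the tool from outside, world axes, zero at the start; "torque": the same for the moment, N m; "opening": finger opening in m; "grip_force": force on a finger pad.
Only numpy, scipy, OpenCV 4.12 (cv2) and the standard library are available. Lean on these libraries where they do the work, as an engineer would, in place of code of your own. Each camera call takes 0.05 s, during which the arm holds its last target. There are 200 camera calls.

### The job

Sort the five loose terracotta figure parts on the bench into the three wooden trays: the two heads into the tray with two square bays, one head to a bay; the two feet into the tray with two long bays, one foot to a bay, lying lengthwise (toes either way); and the torso into the small tray with a single bay. Each part must stand upright (feet on their soles) flat on the floor of its bay, released and at rest.

Things in the scene. Friction and masses are not known exactly. Their poses are not given: they have to be found in the camera images.
- head_plain_c (a point): Small terracotta head on a short neck, bald, with nose and ears. Site on its axis, half-way up (40 mm over its underside); x to the face, z up. Round, 80 mm tall: foot 44 mm across, neck 28 mm, skull 44 mm across from 36 to 56 mm up (grip there, from any side); nose 5 mm more. Stands loose, 120 g.
- head_bun_c (a point): Small terracotta head with a round hair bun (25 mm ball, 8 mm out behind the crown). Site on its axis, half-way up (40 mm over its underside); x to the face, z up. Round, 80 mm tall: foot 44 mm across, neck 28 mm, skull 44 mm across from 36 to 56 mm up (grip there, from any side); nose 5 mm more. Stands loose, 120 g.
- foot_left_c (a point): Small terracotta left foot on its sole, big toe at -y. Site mid-footprint, half-way up (32 mm over the sole); x to the toes, z up. Sole 88 x 34 mm, 14 mm thick. Round ankle stump 30 mm across, 64 mm tall, its axis 22 mm from the point towards the heel (-x): grip it 40 to 55 mm above the sole, along y. In front the instep slopes from 30 mm height to the toes. Loose, 130 g.
- foot_right_c (a point): Small terracotta right foot on its sole, big toe at +y. Site mid-footprint, half-way up (32 mm over the sole); x to the toes, z up. Sole 88 x 34 mm, 14 mm thick. Round ankle stump 30 mm across, 64 mm tall, its axis 22 mm from the point towards the heel (-x): grip it 40 to 55 mm above the sole, along y. In front the instep slopes from 30 mm height to the toes. Loose, 130 g.
- torso_c (a point): Small terracotta torso (no head, arms, legs) standing on its cut waist. Site on its axis, half-way up (44 mm over its underside); x to the chest, z up. 88 mm tall; 34 mm deep (x), 50 mm wide (y), from 54 to 76 mm up 62 mm wide (74 mm with round shoulder stumps); neck stump 22 mm across on top. Grip along x, 35 to 50 mm above its underside. Loose, 180 g.
- head_tray: Fixed wooden tray, body origin at the centre of its underside, z up. Floor 5 mm thick, walls 8 mm thick and 18 mm high over the table. Two square bays side by side along its y, each 78 x 78 mm inside; bay centres at y = +43 and -43 mm. Outside 94 mm (x) by 180 mm (y).
- foot_tray: Fixed wooden tray, body origin at the centre of its underside, z up. Floor 5 mm thick, walls 8 mm thick and 18 mm high over the table. Two long bays side by side along its y, each 116 mm (x) by 64 mm (y) inside; bay centres at y = +36 and -36 mm. Outside 132 mm (x) by 152 mm (y).
- torso_tray: Fixed wooden tray, body origin at the centre of its underside, z up. Floor 5 mm thick, walls 8 mm thick and 18 mm high over the table. One bay, 70 mm (x) by 92 mm (y) inside, centred on the origin. Outside 86 mm (x) by 108 mm (y).
Mind the look-alikes: they are no part of the job. Leave any yellow look-alike of the part that bears foot_right_c alone.

How it is judged:
By the outcome, as a careful person would: the job done as asked, in the order asked, and still so for the second after the job is handed in, with the robot touching nothing.
It also fails if it takes over 139 s, if anything falls off the work surface, if the arm or the gripper's body presses on something with over 40 N, if the wrist force passes 120 N, or if a joint passes its speed limit or range.

## Working session

There is one attempt and no reset: what is moved stays moved. The work goes in short steps, Python scripts to look and compute and a shell command to move; the robot and the scene stay as the last step left them, time stands still between calls to the robot, and variables do not carry over. Pictures are saved under pics/ and viewed, at most 16 in all, crops included, and the job is handed in when it is done.

```bash
mkdir -p pics; ls; python3 - <<'E'
from cell import robot
import cv2
s=robot.observe();print(s)
for n in("top","scene"):
    im=robot.read_camera(n);cv2.imwrite(f"pics/{n}0.png",im[:,:,::-1])
    m=robot.camera_model(n);print(n,m)
print(robot.camera_model("wrist"))
E
```

```text
pics
{'time': 0.0, 'qpos': array([ 1.06199382e+00,  3.42713939e-01,  1.52501554e+00, -2.79763366e-05,
        1.27536533e+00, -1.46003476e-01]), 'qvel': array([-9.78067557e-04, -3.51406782e-04, -5.15399099e-04,  5.35164400e-04,
        1.39858221e-03,  6.87742896e-05]), 'joint_efforts': array([ 9.06045370e-04, -4.31230438e+01, -2.44230151e+01,  7.18078692e-02,
        5.57597622e-02, -1.14620548e-04]), 'tool_pos': array([0.18611736, 0.49049002, 0.23405002]), 'tool_rot': array([-3.14010259e+00, -1.92074025e-04,  2.77880164e+00]), 'contact_force': array([0.36020783, 0.59080615, 0.26919694]), 'torque': array([ 0.00454573, -0.05968908, -0.02894396]), 'grip_force': 0.0, 'opening': 0.09159779365037934}
top {'camera_matrix': array([[451.73613126,   0.        , 320.11954699],
       [  0.        , 451.73613126, 196.11508863],
       [  0.        ,   0.        ,   1.        ]]), 'dist_coeffs': array([-0.08242979,  0.        ,  0.        ,  0.        ,  0.        ]), 'position': array([ 0.43972903, -0.01392899,  1.24875535]), 'attitude': array([-3.08058911,  0.01894634, -1.58115514])}
scene {'
[... 284 characters left out ...]
, 0.54516372, 0.86844859]), 'attitude': array([-2.31189018,  0.00446921,  2.26159088])}
{'camera_matrix': array([[313.25887243,   0.        , 315.84595039],
       [  0.        , 313.25887243, 199.24291316],
       [  0.        ,   0.        ,   1.        ]]), 'dist_coeffs': array([-0.05330049,  0.        ,  0.        ,  0.        ,  0.        ]), 'mount': array([[ 6.88847323e-04, -9.60230330e-01, -2.79208234e-01,
         7.46918005e-02],
       [ 9.99999759e-01,  6.36767784e-04,  2.77224691e-04,
        -3.43457380e-04],
       [-8.84087474e-05, -2.79208358e-01,  9.60230537e-01,
        -1.50303388e-01],
       [ 0.00000000e+00,  0.00000000e+00,  0.00000000e+00,
         1.00000000e+00]])}
```

View pics/top0.png

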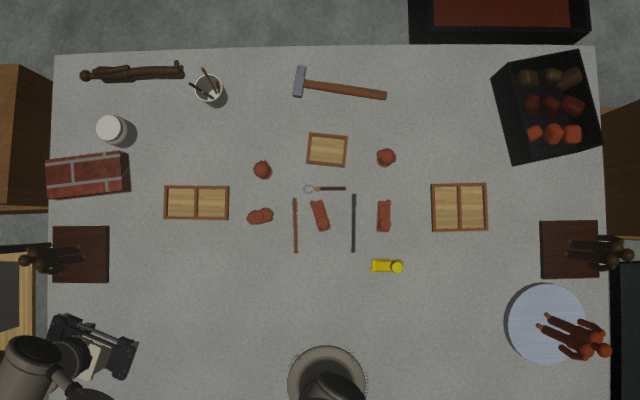

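View pics/scene0.png

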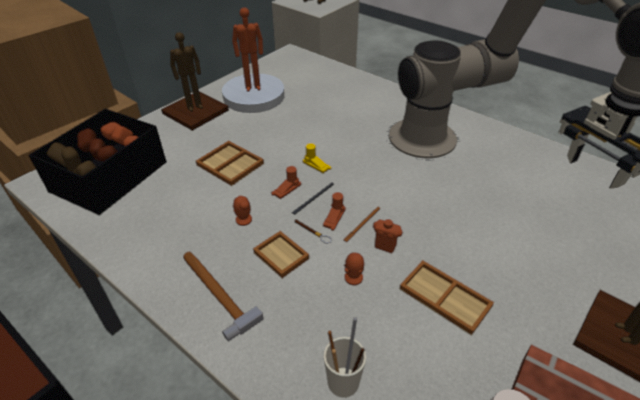

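The top view shows heads at about (262,170) and (386,157), the torso at (260,216), and terracotta feet at (320,215) and (384,215). The yellow look-alike foot at (387,266) must be left alone. The head tray is at (196,203), the foot tray at (459,207) and the torso tray at (327,150). Next I measure these and make an enlarged crop.

```bash
cat > h.py <<'E'
from cell import robot
import cv2, numpy as np
from scipy.spatial.transform import Rotation as R
def cam(n, st=None):
    m=robot.camera_model(n);K,D=m["camera_matrix"],m["dist_coeffs"]
    if n=="wrist":
        A=R.from_euler("xyz",st["tool_rot"]).as_matrix();M=m["mount"]
        return K,D,A@M[:3,:3],A@M[:3,3]+st["tool_pos"]
    return K,D,R.from_euler("xyz",m["attitude"]).as_matrix(),np.array(m["position"])
def w(c,px,z):
    K,D,A,p=c
    u=cv2.undistortPoints(np.array(px,float).reshape(-1,1,2),K,D)[:,0]
    d=np.c_[u,np.ones(len(u))]@A.T
    return (p+d*((z-p[2])/d[:,2])[:,None])[:,:2]
def mask(im):
    h=cv2.cvtColor(im,cv2.COLOR_RGB2HSV)
    m=((h[...,0]<10)|(h[...,0]>172))&(h[...,1]>130)&(h[...,2]>45)
    return m.astype(np.uint8)
def blobs(im,amin=60):
    n,l,s,c=cv2.connectedComponentsWithStats(mask(im))
    return [(s[i],c[i],l==i) for i in range(1,n) if s[i][4]>amin]
E
python3 - <<'E'
from h import *
im=cv2.imread("pics/top0.png")[:,:,::-1].copy();c=cam("top")
for s,ce,l in blobs(im,80):
    if not(150<ce[0]<500 and 120<ce[1]<280):continue
    r=cv2.minAreaRect(np.argwhere(l)[:,::-1].astype(np.float32))
    print("red",s,ce.round(1),np.round(r[1],1),round(r[2],1),"z0.03:",w(c,[ce],.03).round(3))
h=cv2.cvtColor(im,cv2.COLOR_RGB2HSV)
m=((h[...,0]>6)&(h[...,0]<25)&(h[...,1]>70)).astype(np.uint8)
n,l,s,cc=cv2.connectedComponentsWithStats(cv2.morphologyEx(m,cv2.MORPH_CLOSE,np.ones((5,5))))
for i in range(1,n):
    if s[i][4]>800 and 150<cc[i][0]<500 and 130<cc[i][1]<240:
        r=cv2.boxPoints(cv2.minAreaRect(np.argwhere(l==i)[:,::-1].astype(np.float32)))
        q=w(c,r,.018);print("tray",s[i],q.round(3).tolist(),q.mean(0).round(3))
cv2.imwrite("pics/crop0.png",cv2.resize(im[130:280,230:430],None,fx=4,fy=4,interpolation=cv2.INTER_CUBIC)[:,:,::-1])
E
```

```text
red [377 149  19  17 220] [385.5 156.6] [16.1 17.4] 71.6 z0.03: [[ 0.62 -0.17]]
red [254 161  17  18 185] [261.4 169.6] [17.6 14.5] 54.5 z0.03: [[0.589 0.168]]
red [311 201  19  30 325] [319.9 215.2] [30.9 11.7] 74.1 z0.03: [[0.463 0.009]]
red [377 200  14  31 332] [383.6 215.9] [12.8 30.4] 2.6 z0.03: [[ 0.459 -0.162]]
red [247 209  26  15 286] [259.6 216.1] [12.6 25.7] 77.5 z0.03: [[0.462 0.173]]
tray [ 306  132   42   35 1220] [[0.607, 0.048], [0.693, 0.039], [0.681, -0.069], [0.595, -0.059]] [ 0.644 -0.01 ]
tray [ 430  183   58   49 2709] [[0.546, -0.292], [0.549, -0.448], [0.417, -0.449], [0.415, -0.293]] [ 0.482 -0.37 ]
tray [ 163  185   66   35 2207] [[0.551, 0.445], [0.549, 0.262], [0.455, 0.262], [0.457, 0.444]] [0.503 0.353]
```

View pics/crop0.png

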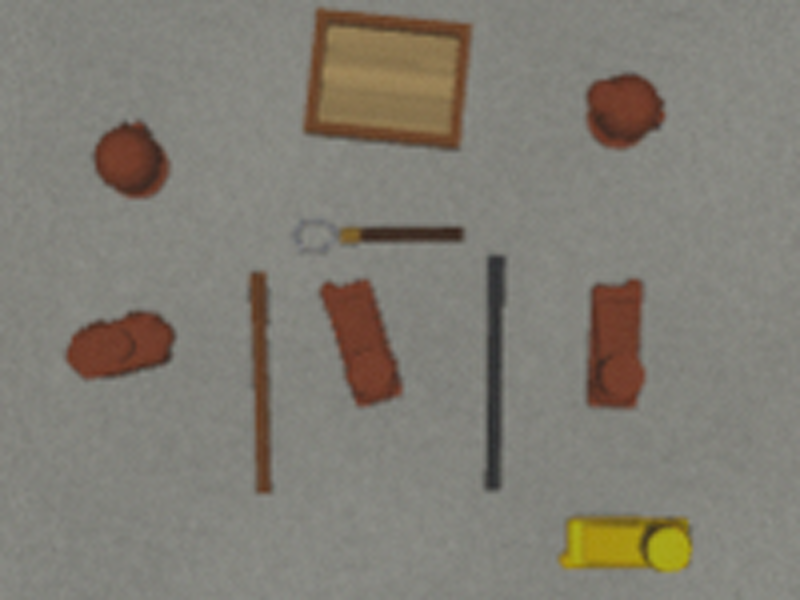

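The crop confirms that every part stands upright. The terracotta feet are at crop (360,340) and (617,345), both with toes up (+x). The yellow foot at crop (625,545) is the look-alike and stays put. I start with the left head and plan the move above it.

```bash
cat >> h.py <<'E'
def plan(*targets, start=None):
    "targets (x,y,z,yaw); prints the shift/turn in tool axes of each call"
    s=robot.observe();p=np.array(s["tool_pos"]);y=s["tool_rot"][2]
    for t in targets:
        q=np.array(t[:3]);dy=(t[3]-y+np.pi)%(2*np.pi)-np.pi
        n=int(max(1,np.ceil(np.linalg.norm(q-p)/.19),np.ceil(abs(dy)/.6)))
        print("->",t)
        for k in range(n):
            d=(q-p)/n;c,sn=np.cos(y),np.sin(y)
            print("  ",np.round([c*d[0]+sn*d[1],sn*d[0]-c*d[1],-d[2],-dy/n],4).tolist(), "rows>=%.1f"%max(np.linalg.norm(d)/.0417,abs(dy/n)/.125))
            y+=dy/n
        p=q
E
python3 -c "
from h import *
plan((.586,.165,.2,3.1416))"
```

```text
-> (0.586, 0.165, 0.2, 3.1416)
   [-0.1631, -0.0541, 0.0114, -0.1209] rows>=4.1
   [-0.1554, -0.0734, 0.0114, -0.1209] rows>=4.1
   [-0.1454, -0.0916, 0.0114, -0.1209] rows>=4.1
```

```bash
python3 -m jog '[[[1,-0.163,-0.054,0.011,-0.121],[1,-0.163,-0.054,0.011,-0.121],[1,-0.163,-0.054,0.011,-0.121],[1,-0.163,-0.054,0.011,-0.121],[1,-0.163,-0.054,0.011,-0.121]]]' 30
python3 -m jog '[[[1,-0.155,-0.073,0.011,-0.121],[1,-0.155,-0.073,0.011,-0.121],[1,-0.155,-0.073,0.011,-0.121],[1,-0.155,-0.073,0.011,-0.121],[1,-0.155,-0.073,0.011,-0.121]]]'
python3 -m jog '[[[1,-0.145,-0.092,0.011,-0.121],[1,-0.145,-0.092,0.011,-0.121],[1,-0.145,-0.092,0.011,-0.121],[1,-0.145,-0.092,0.011,-0.121],[1,-0.145,-0.092,0.011,-0.121]]]'
cat >> h.py <<'E'
def look(name,view=True):
    s=robot.observe();im=robot.read_camera("wrist");c=cam("wrist",s)
    print("t",round(s["time"],2),"pos",s["tool_pos"].round(4),"yaw",round(s["tool_rot"][2],4))
    cv2.imwrite(f"pics/{name}.png",im[:,:,::-1])
    for b,ce,l in blobs(im,300):
        print(b,ce.round(),"z.05",w(c,[ce],.05).round(3)[0])
    return im,c
E
python3 -c "
from h import *
look('w1')"
```

```text
time: 0.52
tool_pos: [0.323, 0.3791, 0.223]
tool_rot: [-3.14, 0.001, 2.896]
contact_force: [0.1, 1.5, -0.0]
opening: 0.0918
grip_force: 0.0
time: 0.93
tool_pos: [0.4562, 0.2711, 0.212]
tool_rot: [-3.14, 0.001, 3.017]
contact_force: [-0.6, 0.1, -0.3]
opening: 0.092
grip_force: 0.0
time: 1.35
tool_pos: [0.589, 0.1618, 0.2004]
tool_rot: [-3.14, 0.001, 3.138]
contact_force: [-0.7, -0.5, 0.8]
opening: 0.092
grip_force: 0.0
t 1.35 pos [0.589  0.1618 0.2004] yaw 3.1376
[ 114    8   86   95 3823] [159.  51.] z.05 [0.462 0.02 ]
[ 281   16   85   61 3534] [324.  45.] z.05 [0.46  0.169]
[   0   19   37   88 2469] [15. 64.] z.05 [ 0.467 -0.122]
[ 298  156   45   53 1777] [319. 183.] z.05 [0.585 0.165]
[   0  185   62   52 2069] [ 27. 209.] z.05 [ 0.611 -0.146]
```

View pics/w1.png

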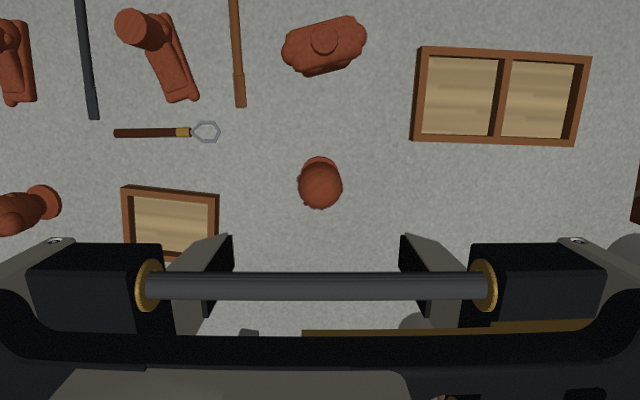

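The wrist view shows the plain head at (320,183) with its nose toward +x (down in the image), and the tool is aligned to grip along y. I descend and grip.

```bash
python3 -m jog '[[[1,0.004,0.003,0.040,0],[1,0.004,0.003,0.080,0],[1,0.004,0.003,0.120,0],[1,0.004,0.003,0.150,0],[1,0.004,0.003,0.165,0]]]' 30
python3 -m jog '[[[-1,0,0,0,0],[-1,0,0,0,0],[-1,0,0,0,0],[-1,0,0,0,0],[-1,0,0,0,0]]]' 30
python3 -m jog '[[[-1,0,0,0,0],[-1,0,0,0,0],[-1,0,0,-0.02,0],[-1,0,0,-0.05,0],[-1,0,0,-0.08,0]]]'

```

```text
time: 1.82
tool_pos: [0.5774, 0.17, 0.0324]
tool_rot: [-3.141, -0.008, -3.14]
contact_force: [-1.0, -0.4, 0.8]
opening: 0.0919
grip_force: 0.0
time: 2.23
tool_pos: [0.5822, 0.1692, 0.0385]
tool_rot: [3.141, 0.003, -3.141]
contact_force: [-0.1, -0.3, 0.2]
opening: 0.0634
grip_force: 0.0
time: 2.65
tool_pos: [0.5805, 0.1685, 0.1167]
tool_rot: [-3.141, -0.003, 3.142]
contact_force: [1.0, 0.3, -0.6]
opening: 0.043
grip_force: 30.0
```

```bash
python3 -m jog '[[[-1,0,0,0,0],[-1,0,0,0,0]]]'
python3 -c "
from h import *
im,c=look('w2')
s=robot.read_camera('scene')[60:260,290:490]
a=cv2.resize(im[100:300,200:440],None,fx=1.66,fy=2)[:,:,::-1];b=cv2.resize(s,(400,400))[:,:,::-1]
cv2.imwrite('pics/w2c.png',np.hstack([a,b]))"
```

```text
time: 2.82
tool_pos: [0.5824, 0.1688, 0.1186]
tool_rot: [3.141, 0.004, -3.142]
contact_force: [-0.7, 0.1, -2.7]
opening: 0.0435
grip_force: 30.0
t 2.82 pos [0.5824 0.1688 0.1186] yaw -3.1416
[  26    0  130  109 6640] [99. 44.] z.05 [0.465 0.026]
[ 256    0  121   75 6955] [314.  33.] z.05 [0.461 0.167]
[ 275  204   83   68 4302] [315. 242.] z.05 [0.606 0.168]
[283 301  67  18 861] [316. 308.] z.05 [0.664 0.169]
```

View pics/w2c.png

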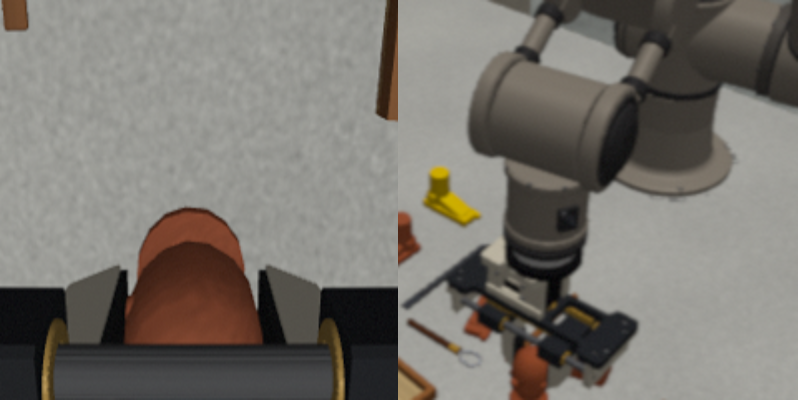

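The head is held between the pads. I compute how high it was gripped from the rim of its foot (row 204).

```bash
python3 -c "
from h import *
s=robot.observe();c=cam('wrist',s)
for z in (.06,.065,.07,.075,.08,.085,.09): print(z,w(c,[(315,204)],z).round(4)[0])
plan((.503,.396,.125,np.pi))"
```

```text
0.06 [0.5689 0.1674]
0.065 [0.5674 0.1675]
0.07 [0.5659 0.1675]
0.075 [0.5644 0.1675]
0.08 [0.5628 0.1675]
0.085 [0.5613 0.1675]
0.09 [0.5598 0.1675]
-> (0.503, 0.396, 0.125, 3.141592653589793)
   [0.0388, 0.1137, -0.0046, 0.0] rows>=2.9
   [0.0388, 0.1137, -0.0046, 0.0] rows>=2.9
```

```bash
python3 -m jog '[[[-1,0.039,0.114,0,0],[-1,0.039,0.114,0,0],[-1,0.039,0.114,0,0],[-1,0.039,0.114,0,0]]]'
python3 -m jog '[[[-1,0.039,0.114,0,0],[-1,0.039,0.114,0,0],[-1,0.039,0.114,0,0],[-1,0.039,0.114,0,0]]]'
python3 -m jog '[[[-1,0,0,0.03,0],[-1,0,0,0.055,0],[-1,0,0,0.065,0],[-1,0,0,0.065,0],[-1,0,0,0.065,0]]]'
python3 -m jog '[[[-1,0,0,0.003,0],[-1,0,0,0.003,0]]]'
python3 -m jog '[[[-1,0,0,0.003,0],[-1,0,0,0.003,0]]]'

```

```text
time: 3.25
tool_pos: [0.5387, 0.2882, 0.1147]
tool_rot: [3.14, -0.004, -3.137]
contact_force: [-0.0, 0.4, -1.1]
opening: 0.043
grip_force: 30.0
time: 3.58
tool_pos: [0.4995, 0.4022, 0.1147]
tool_rot: [3.14, -0.003, -3.136]
contact_force: [-0.2, -0.6, -0.8]
opening: 0.0428
grip_force: 30.0
time: 4.0
tool_pos: [0.5027, 0.3958, 0.0502]
tool_rot: [-3.14, -0.003, -3.142]
contact_force: [0.1, -0.1, -3.0]
opening: 0.0434
grip_force: 30.0
time: 4.17
tool_pos: [0.5032, 0.3962, 0.0496]
tool_rot: [-3.141, -0.001, -3.142]
contact_force: [-3.8, -2.8, 10.1]
opening: 0.043
grip_force: 30.0
time: 4.33
tool_pos: [0.5036, 0.3963, 0.0492]
tool_rot: [3.141, 0.001, -3.141]
contact_force: [-7.5, -5.5, 24.5]
opening: 0.0428
grip_force: 30.0
```

Contact with the bay floor came at TCP z of about 0.050. I relieve the pressure, release partially, rise, and travel to the second head.

```bash
python3 -m jog '[[[-1,0,0,-0.005,0],[-1,0,0,-0.005,0],[0.4,0,0,-0.005,0],[0.4,0,0,-0.005,0],[0.4,0,0,-0.005,0]]]'
python3 -m jog '[[[0.4,0,0,0,0],[0.4,0,0,-0.01,0],[0.4,0,0,-0.04,0],[0.4,0,0,-0.08,0],[0.4,0,0,-0.12,0]]]'
python3 -m jog '[[[1,0,0,-0.03,0],[1,0,0,-0.03,0],[1,0,0,-0.03,0]]]'
python3 -c "
from h import *
im,c=look('w3')
plan((.617,-.167,.2,np.pi))"
```

```text
time: 4.75
tool_pos: [0.5032, 0.3966, 0.05]
tool_rot: [-3.141, -0.001, -3.141]
contact_force: [-0.2, -0.2, 0.4]
opening: 0.0583
grip_force: 0.0
time: 5.17
tool_pos: [0.5028, 0.3964, 0.1719]
tool_rot: [-3.141, -0.002, -3.141]
contact_force: [0.8, 1.1, 1.0]
opening: 0.0642
grip_force: 0.0
time: 5.42
tool_pos: [0.5042, 0.3973, 0.2037]
tool_rot: [3.139, 0.005, -3.141]
contact_force: [-0.8, -0.4, -0.6]
opening: 0.08
grip_force: 0.0
t 5.42 pos [0.5042 0.3973 0.2037] yaw -3.1413
[  37  121   99   49 3283] [ 84. 144.] z.05 [0.462 0.168]
[  0 142  15  37 312] [  5. 165.] z.05 [0.482 0.075]
[ 293  164   45   54 1837] [315. 191.] z.05 [0.509 0.396]
[ 491  190  149   50 4855] [572. 214.] z.05 [0.534 0.671]
[ 440  205   59   50 1987] [468. 226.] z.05 [0.548 0.558]
[592 235  48  31 755] [623. 247.] z.05 [0.575 0.745]
-> (0.617, -0.167, 0.2, 3.141592653589793)
   [-0.0284, -0.1409, 0.0003, 0.0001] rows>=3.4
   [-0.0284, -0.1409, 0.0003, 0.0001] rows>=3.4
   [-0.0284, -0.1409, 0.0003, 0.0001] rows>=3.4
   [-0.0284, -0.1409, 0.0003, 0.0001] rows>=3.4
```

View pics/w3.png

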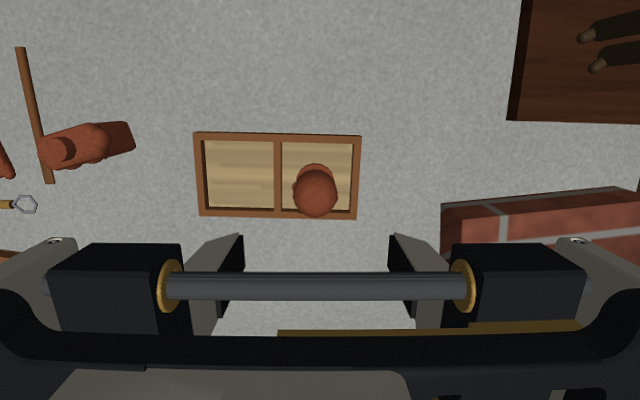

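The first head stands upright in the right-hand (+y) bay, around (316,190). On to the second head.

```bash
python3 -m jog '[[[1,-0.028,-0.141,0,0],[1,-0.028,-0.141,0,0],[1,-0.028,-0.141,0,0],[1,-0.028,-0.141,0,0]]]'
python3 -m jog '[[[1,-0.028,-0.141,0,0],[1,-0.028,-0.141,0,0],[1,-0.028,-0.141,0,0],[1,-0.028,-0.141,0,0]]]'
python3 -m jog '[[[1,-0.028,-0.141,0,0],[1,-0.028,-0.141,0,0],[1,-0.028,-0.141,0,0],[1,-0.028,-0.141,0,0]]]'
python3 -m jog '[[[1,-0.028,-0.141,0,0],[1,-0.028,-0.141,0,0],[1,-0.028,-0.141,0,0],[1,-0.028,-0.141,0,0],[1,-0.028,-0.141,0,0]]]'
python3 -m jog '[[[1,0,0,0,0],[1,0,0,0,0]]]'
python3 -c "
from h import *
im,c=look('w4')"
```

```text
time: 5.8
tool_pos: [0.531, 0.2513, 0.1986]
tool_rot: [-3.139, -0.004, 3.14]
contact_force: [0.4, -0.4, -0.1]
opening: 0.0921
grip_force: 0.0
time: 6.13
tool_pos: [0.559, 0.1102, 0.1988]
tool_rot: [-3.14, -0.004, 3.139]
contact_force: [0.0, 0.6, 0.0]
opening: 0.0918
grip_force: 0.0
time: 6.47
tool_pos: [0.587, -0.0308, 0.1986]
tool_rot: [-3.141, -0.003, 3.139]
contact_force: [0.6, -1.1, -0.1]
opening: 0.0917
grip_force: 0.0
time: 6.88
tool_pos: [0.6147, -0.1718, 0.1979]
tool_rot: [3.141, -0.004, 3.137]
contact_force: [-0.1, 0.5, -1.0]
opening: 0.0916
grip_force: 0.0
time: 7.05
tool_pos: [0.6147, -0.1662, 0.1992]
tool_rot: [3.14, -0.003, -3.141]
contact_force: [-0.2, 0.5, 0.9]
opening: 0.0917
grip_force: 0.0
t 7.05 pos [ 0.6147 -0.1662  0.1992] yaw -3.1411
[ 300    0   40   74 2358] [318.  35.] z.05 [ 0.477 -0.165]
[ 466    0   68   78 3098] [493.  34.] z.05 [ 0.473 -0.008]
[607  21  33  39 909] [624.  40.] z.05 [0.472 0.121]
[ 287  161   56   53 2043] [314. 189.] z.05 [ 0.616 -0.168]
```

View pics/w4.png

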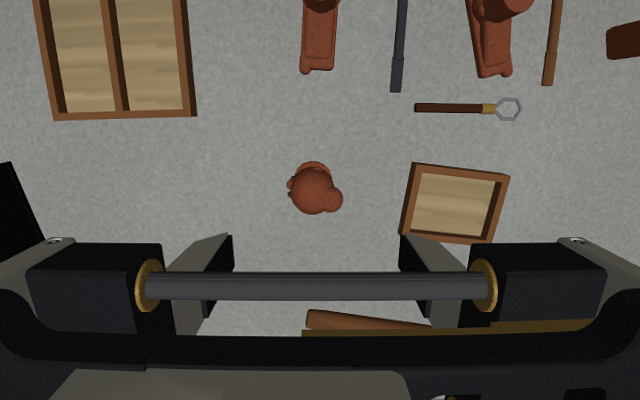

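The wrist view shows the bun head with its skull at (313,190), bun at (331,199) and nose at about (290,185), so the face axis runs roughly along world y. I turn the tool 90° to grip along x, clear of nose and bun.

```bash
for i in 1 2 3 4; do python3 -m jog '[[[1,0,0,0,0.393],[1,0,0,0,0.393],[1,0,0,0,0.393],[1,0,0,0,0.393]]]' | grep rot; done
python3 -m jog '[[[1,0,0,0,0],[1,0,0,0,0]]]'
python3 -c "
from h import *
im,c=look('w5')
plan((.615,-.168,.036,np.pi/2))"
```

```text
tool_rot: [3.141, -0.001, 2.746]
tool_rot: [3.141, -0.0, 2.356]
tool_rot: [-3.142, -0.0, 1.964]
tool_rot: [-3.142, -0.0, 1.572]
time: 8.6
tool_pos: [0.6154, -0.167, 0.2007]
tool_rot: [-3.142, -0.0, 1.576]
contact_force: [-0.7, -0.8, 0.9]
opening: 0.0915
grip_force: 0.0
t 8.6 pos [ 0.6154 -0.167   0.2007] yaw 1.5764
[  98    0  110   35 2182] [152.  12.] z.05 [ 0.471 -0.009]
[ 118  158  100   41 2872] [167. 177.] z.05 [ 0.468 -0.157]
[ 295  161   46   53 1793] [317. 187.] z.05 [ 0.617 -0.167]
[597 243  43  23 500] [625. 251.] z.05 [ 0.963 -0.238]
-> (0.615, -0.168, 0.036, 1.5707963267948966)
   [-0.001, -0.0005, 0.1647, 0.0044] rows>=3.9
```

View pics/w5.png

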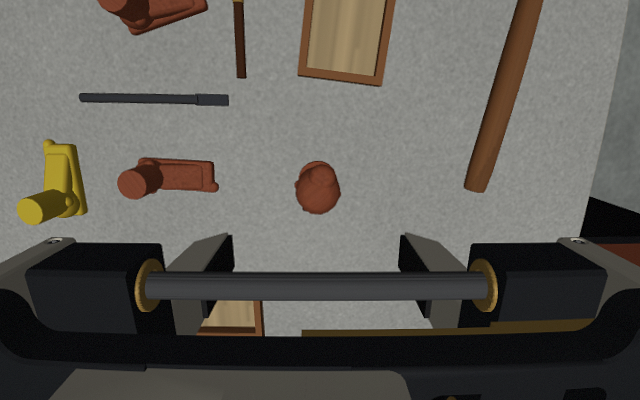

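The bun is at (318,172) on the camera side and the head is centred between the fingers, which close along x. I descend and grip.

```bash
python3 -m jog '[[[1,0,0,0.040,0],[1,0,0,0.080,0],[1,0,0,0.120,0],[1,0,0,0.150,0],[1,0,0,0.164,0]]]' 30
python3 -m jog '[[[-1,0,0,0,0],[-1,0,0,0,0],[-1,0,0,0,0],[-1,0,0,0,0],[-1,0,0,0,0]]]' 30
python3 -m jog '[[[-1,0,0,0,0],[-1,0,0,0,0],[-1,0,0,0,0],[-1,0,0,0,0],[-1,0,0,0,0]]]' 30
python3 -m jog '[[[-1,0,0,-0.03,0],[-1,0,0,-0.07,0],[-1,0,0,-0.1,0],[-1,0,0,-0.1,0],[-1,0,0,-0.1,0]]]'
python3 -c "
from h import *
plan((.504,.310,.136,np.pi/2))"

```

```text
time: 9.07
tool_pos: [0.6129, -0.1662, 0.0319]
tool_rot: [-3.135, -0.003, 1.574]
contact_force: [-0.3, 0.0, -0.3]
opening: 0.0919
grip_force: 0.0
time: 9.48
tool_pos: [0.6165, -0.1676, 0.0386]
tool_rot: [3.139, 0.001, 1.57]
contact_force: [-0.7, -0.8, 0.3]
opening: 0.063
grip_force: 0.0
time: 9.9
tool_pos: [0.6158, -0.1673, 0.0373]
tool_rot: [3.141, 0.0, 1.57]
contact_force: [0.5, 0.3, 4.6]
opening: 0.0433
grip_force: 30.0
time: 10.32
tool_pos: [0.6162, -0.1676, 0.1385]
tool_rot: [3.138, 0.001, 1.57]
contact_force: [-0.4, -0.1, -1.6]
opening: 0.0435
grip_force: 30.0
-> (0.504, 0.31, 0.136, 1.5707963267948966)
   [0.1592, -0.0376, 0.0008, -0.0003] rows>=3.9
   [0.1592, -0.0375, 0.0008, -0.0003] rows>=3.9
   [0.1592, -0.0375, 0.0008, -0.0003] rows>=3.9
```

```bash
for i in 1 2 3; do python3 -m jog '[[[-1,0.159,-0.0375,0,0],[-1,0.159,-0.0375,0,0],[-1,0.159,-0.0375,0,0],[-1,0.159,-0.0375,0,0],[-1,0.159,-0.0375,0,0]]]' | grep -E "pos|grip|opening"; done
python3 -m jog '[[[-1,0,0,0.03,0],[-1,0,0,0.07,0],[-1,0,0,0.09,0],[-1,0,0,0.09,0],[-1,0,0,0.09,0]]]'
python3 -m jog '[[[-1,0,0,0.003,0],[-1,0,0,0.003,0]]]'
python3 -m jog '[[[-1,0,0,0.002,0],[-1,0,0,0.002,0]]]'

```

```text
tool_pos: [0.5747, -0.0017, 0.1346]
opening: 0.0432
grip_force: 30.0
tool_pos: [0.5375, 0.1566, 0.1348]
opening: 0.0431
grip_force: 30.0
tool_pos: [0.5005, 0.3153, 0.1349]
opening: 0.0434
grip_force: 30.0
time: 11.98
tool_pos: [0.5024, 0.3088, 0.0445]
tool_rot: [-3.137, 0.002, 1.57]
contact_force: [0.4, 0.5, -1.3]
opening: 0.0429
grip_force: 30.0
time: 12.15
tool_pos: [0.5037, 0.3096, 0.0438]
tool_rot: [3.141, -0.0, 1.57]
contact_force: [-0.3, -0.4, -1.2]
opening: 0.0431
grip_force: 30.0
time: 12.32
tool_pos: [0.5036, 0.3098, 0.0421]
tool_rot: [3.141, -0.0, 1.57]
contact_force: [-0.8, 0.8, -1.8]
opening: 0.043
grip_force: 30.0
```

```bash
python3 -m jog '[[[-1,0,0,0.002,0],[-1,0,0,0.002,0],[-1,0,0,0.002,0]]]'
python3 -m jog '[[[0.4,0,0,0,0],[0.4,0,0,0,0],[0.4,0,0,0,0],[0.4,0,0,0,0],[0.4,0,0,0,0]]]'
python3 -m jog '[[[0.5,0,0,-0.01,0],[0.5,0,0,-0.05,0],[0.5,0,0,-0.09,0],[0.5,0,0,-0.13,0],[0.5,0,0,-0.16,0]]]'
python3 -m jog '[[[0.5,0,0,0,0],[0.5,0,0,0,0]]]'
python3 -c "
from h import *
im,c=look('w6')
c=cam('top');p=w(c,[(385,223.75),(323.5,223)],.064);print(p.round(3))
plan((p[0][0],p[0][1],.2,0))"
```

```text
time: 12.57
tool_pos: [0.5034, 0.3098, 0.0398]
tool_rot: [3.142, -0.0, 1.57]
contact_force: [-0.4, -0.0, -1.3]
opening: 0.0429
grip_force: 30.0
time: 12.98
tool_pos: [0.5035, 0.3099, 0.0399]
tool_rot: [3.141, -0.0, 1.57]
contact_force: [0.0, 0.1, -0.2]
opening: 0.0638
grip_force: 0.0
time: 13.4
tool_pos: [0.504, 0.3101, 0.2042]
tool_rot: [3.138, -0.002, 1.57]
contact_force: [1.3, 0.4, 0.9]
opening: 0.0689
grip_force: 0.0
time: 13.57
tool_pos: [0.5043, 0.3103, 0.2026]
tool_rot: [3.137, -0.002, 1.57]
contact_force: [-0.1, 0.2, -0.3]
opening: 0.0689
grip_force: 0.0
t 13.57 pos [0.5043 0.3103 0.2026] yaw 1.5699
[ 298   71   51   51 1937] [323.  96.] z.05 [0.512 0.397]
[ 292  162   46   53 1840] [314. 189.] z.05 [0.504 0.308]
[ 255  301   42   28 1062] [277. 314.] z.05 [0.461 0.162]
[[ 0.438 -0.161]
 [ 0.442 -0.   ]]
-> (np.float64(0.4379447849883481), np.float64(-0.16125248993203287), 0.2, 0)
   [-0.157, -0.0216, 0.0002, 0.5233] rows>=4.2
   [-0.1468, 0.0597, 0.0002, 0.5233] rows>=4.2
   [-0.0973, 0.1251, 0.0002, 0.5233] rows>=4.2
```

View pics/w6.png

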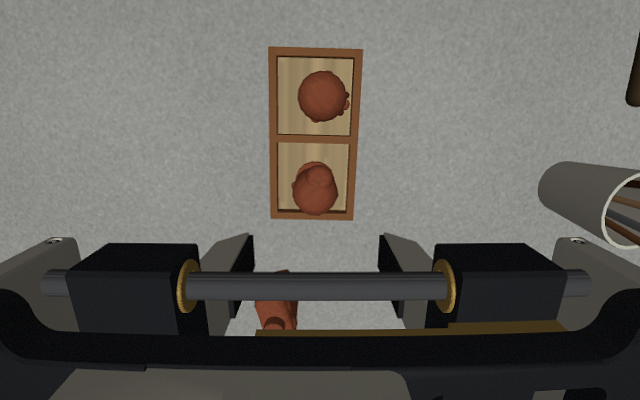

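Both heads stand upright, one per bay, at (323,96) and (314,189). Next is the right-hand terracotta foot.

```bash
python3 -m jog '[[[1,-0.157,-0.022,0,0.524],[1,-0.157,-0.022,0,0.524],[1,-0.157,-0.022,0,0.524],[1,-0.157,-0.022,0,0.524],[1,-0.157,-0.022,0,0.524]]]' | grep -E "pos|rot"
python3 -m jog '[[[1,-0.147,0.060,0,0.524],[1,-0.147,0.060,0,0.524],[1,-0.147,0.060,0,0.524],[1,-0.147,0.060,0,0.524],[1,-0.147,0.060,0,0.524]]]' | grep -E "pos|rot"
python3 -m jog '[[[1,-0.097,0.125,0,0.524],[1,-0.097,0.125,0,0.524],[1,-0.097,0.125,0,0.524],[1,-0.097,0.125,0,0.524],[1,-0.097,0.125,0,0.524]]]' | grep -E "pos|rot"
python3 -m jog '[[[1,0,0,0,0],[1,0,0,0,0]]]'
python3 -c "
from h import *
im,c=look('w7')"
```

```text
tool_pos: [0.4793, 0.1479, 0.1981]
tool_rot: [-3.139, 0.005, 1.035]
tool_pos: [0.4582, -0.0088, 0.1984]
tool_rot: [-3.141, 0.003, 0.511]
tool_pos: [0.437, -0.1654, 0.1985]
tool_rot: [3.141, 0.002, -0.012]
time: 15.03
tool_pos: [0.4374, -0.1601, 0.1987]
tool_rot: [-3.14, 0.002, -0.0]
contact_force: [-0.2, 1.3, -0.4]
opening: 0.0918
grip_force: 0.0
t 15.03 pos [ 0.4374 -0.1601  0.1987] yaw -0.0003
[ 130  117   61   83 3150] [158. 161.] z.05 [ 0.464 -0.006]
[ 301  117   37   88 2498] [319. 160.] z.05 [ 0.465 -0.164]
[   0  141   55   42 1608] [ 24. 160.] z.05 [0.467 0.135]
```

View pics/w7.png

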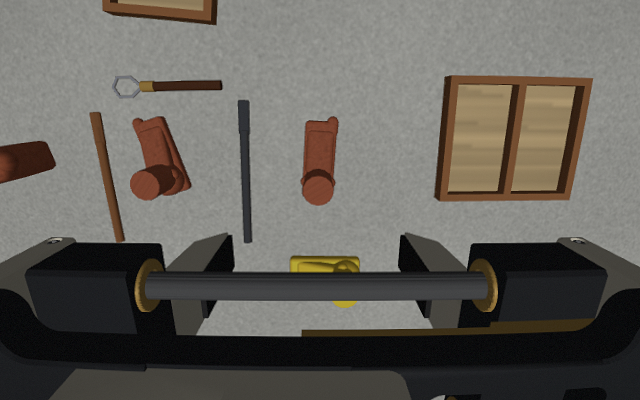

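Foot at (319,160), stump top at (317,189) and toes up. It is terracotta; the yellow one sits behind it at (325,270). I compute the stump positions of both feet.

```bash
python3 -c "
from h import *
c=cam('wrist',robot.observe())
print('stumps',w(c,[(317,189),(152,182)],.064).round(4))
print('toes2',w(c,[(304,124),(337,122)],.007).round(4),'toes1',w(c,[(134,123),(165,120)],.007).round(4), 'heel1', w(c,[(189,189)],.01).round(4))
hd=[(456,86),(518,86),(512,191),(451,191),(522,86),(580,87),(568,192),(514,191)]
q=w(c,hd,.018);print('bays',q[:4].mean(0).round(3),q[4:].mean(0).round(3))
p=w(c,[(317,189)],.064)[0];plan((p[0],p[1],.036,0))"
```

```text
stumps [[ 0.4403 -0.1612]
 [ 0.447  -0.0046]]
toes2 [[ 0.4971 -0.1472]
 [ 0.4993 -0.1824]] toes1 [[0.4994 0.0376]
 [0.5021 0.0026]] heel1 [[ 0.4261 -0.0168]]
bays [ 0.482 -0.339] [ 0.482 -0.408]
-> (np.float64(0.4403012556523084), np.float64(-0.16115051760017363), 0.036, 0)
   [0.0027, 0.0015, 0.163, 0.0008] rows>=3.9
```

```bash
python3 -m jog '[[[1,0.003,0.001,0.040,0.05],[1,0.003,0.001,0.080,0.05],[1,0.003,0.001,0.120,0.05],[1,0.003,0.001,0.150,0.05],[1,0.003,0.001,0.163,0.05]]]' 30
python3 -m jog '[[[-1,0,0,0,0],[-1,0,0,0,0],[-1,0,0,0,0],[-1,0,0,0,0],[-1,0,0,0,0]]]' 30
python3 -m jog '[[[-1,0,0,0,0],[-1,0,0,0,0],[-1,0,0,0,0],[-1,0,0,0,0],[-1,0,0,0,0]]]' 30
python3 -m jog '[[[-1,0,0,0,0],[-1,0,0,0,0]]]' 30
python3 -m jog '[[[-1,0,0,-0.03,0],[-1,0,0,-0.06,0],[-1,0,0,-0.08,0],[-1,0,0,-0.08,0],[-1,0,0,-0.08,0]]]'
python3 -c "
from h import *
plan((.460,-.407,.116,0))"

```

```text
time: 15.5
tool_pos: [0.4388, -0.159, 0.0329]
tool_rot: [-3.138, 0.006, -0.048]
contact_force: [-1.2, 1.2, -1.0]
opening: 0.0919
grip_force: 0.0
time: 15.92
tool_pos: [0.4416, -0.1623, 0.038]
tool_rot: [3.14, -0.002, -0.051]
contact_force: [0.3, 0.4, 0.2]
opening: 0.0627
grip_force: 0.0
time: 16.33
tool_pos: [0.4407, -0.1622, 0.0368]
tool_rot: [-3.142, -0.0, -0.052]
contact_force: [0.5, 0.0, -1.1]
opening: 0.0301
grip_force: 6.0
time: 16.5
tool_pos: [0.4407, -0.1622, 0.0368]
tool_rot: [-3.142, -0.0, -0.052]
contact_force: [0.0, 0.2, 1.7]
opening: 0.0294
grip_force: 30.0
time: 16.92
tool_pos: [0.441, -0.1623, 0.1172]
tool_rot: [3.141, -0.002, -0.052]
contact_force: [-0.6, -0.7, -1.9]
opening: 0.0294
grip_force: 30.0
-> (0.46, -0.407, 0.116, 0)
   [0.0159, 0.1217, 0.0006, -0.0261] rows>=2.9
   [0.0127, 0.1221, 0.0006, -0.0261] rows>=2.9
```

```bash
python3 -m jog '[[[-1,0.016,0.122,0,-0.026],[-1,0.016,0.122,0,-0.026],[-1,0.016,0.122,0,-0.026],[-1,0.016,0.122,0,-0.026]]]' | grep pos
python3 -m jog '[[[-1,0.013,0.122,0,-0.026],[-1,0.013,0.122,0,-0.026],[-1,0.013,0.122,0,-0.026],[-1,0.013,0.122,0,-0.026],[-1,0.013,0.122,0,-0.026]]]' | grep -E "pos|open"
python3 -m jog '[[[-1,0,0,0.03,0],[-1,0,0,0.055,0],[-1,0,0,0.070,0],[-1,0,0,0.070,0],[-1,0,0,0.070,0]]]'
python3 -m jog '[[[-1,0,0,0.003,0],[-1,0,0,0.003,0]]]'
python3 -m jog '[[[-1,0,0,0.002,0],[-1,0,0,0.002,0]]]'
python3 -m jog '[[[-1,0,0,0.002,0],[-1,0,0,0.002,0]]]'

```

```text
tool_pos: [0.4505, -0.291, 0.1151]
tool_pos: [0.4589, -0.408, 0.1139]
opening: 0.0295
time: 18.08
tool_pos: [0.4597, -0.4051, 0.0455]
tool_rot: [-3.139, 0.002, 0.001]
contact_force: [0.2, 1.1, -1.4]
opening: 0.0289
grip_force: 30.0
time: 18.25
tool_pos: [0.4604, -0.4067, 0.0442]
tool_rot: [3.141, -0.0, 0.0]
contact_force: [0.7, -0.5, -1.6]
opening: 0.0297
grip_force: 30.0
time: 18.42
tool_pos: [0.4602, -0.4071, 0.042]
tool_rot: [3.141, -0.0, -0.0]
contact_force: [-0.8, -0.4, -2.0]
opening: 0.0296
grip_force: 30.0
time: 18.58
tool_pos: [0.4605, -0.4074, 0.0408]
tool_rot: [3.141, -0.001, -0.0]
contact_force: [0.2, 1.0, 3.6]
opening: 0.0293
grip_force: 30.0
```

```bash
python3 -m jog '[[[0.2,0,0,0,0],[0.2,0,0,0,0],[0.2,0,0,0,0],[0.2,0,0,0,0],[0.2,0,0,0,0]]]' | grep -E "open|force"
python3 -m jog '[[[0.2,0,0,-0.01,0],[0.2,0,0,-0.05,0],[0.2,0,0,-0.09,0],[0.2,0,0,-0.13,0],[0.2,0,0,-0.16,0]]]'
python3 -m jog '[[[0.2,0,0,0,0],[0.2,0,0,0,0]]]'
python3 -c "
from h import *
im,c=look('w8')
plan((.445,-.003,.2,.3))"
```

```text
contact_force: [-0.3, -0.1, -0.0]
opening: 0.0541
grip_force: 0.0
time: 19.42
tool_pos: [0.4606, -0.4075, 0.2042]
tool_rot: [3.139, -0.003, -0.0]
contact_force: [0.4, -0.9, 0.1]
opening: 0.0549
grip_force: 0.0
time: 19.58
tool_pos: [0.4608, -0.4078, 0.2026]
tool_rot: [3.138, -0.003, -0.0]
contact_force: [-0.0, -0.0, -1.2]
opening: 0.0552
grip_force: 0.0
t 19.58 pos [ 0.4608 -0.4078  0.2026] yaw -0.0002
[ 299  120   33   91 2500] [315. 165.] z.05 [ 0.484 -0.408]
-> (0.445, -0.003, 0.2, 0.3)
   [-0.005, -0.1347, 0.0001, -0.1001] rows>=3.2
   [0.0084, -0.1345, 0.0001, -0.1001] rows>=3.2
   [0.0218, -0.133, 0.0001, -0.1001] rows>=3.2
```

View pics/w8.png

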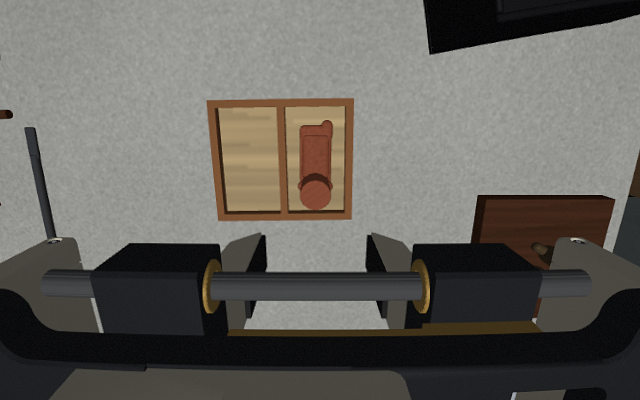

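The foot lies flat and lengthwise in the right bay, at (316,165). On to the second foot.

```bash
python3 -m jog '[[[1,-0.005,-0.135,0,-0.1],[1,-0.005,-0.135,0,-0.1],[1,-0.005,-0.135,0,-0.1],[1,-0.005,-0.135,0,-0.1]]]' | grep pos
python3 -m jog '[[[1,0.008,-0.135,0,-0.1],[1,0.008,-0.135,0,-0.1],[1,0.008,-0.135,0,-0.1],[1,0.008,-0.135,0,-0.1]]]' | grep pos
python3 -m jog '[[[1,0.022,-0.133,0,-0.1],[1,0.022,-0.133,0,-0.1],[1,0.022,-0.133,0,-0.1],[1,0.022,-0.133,0,-0.1],[1,0.022,-0.133,0,-0.1]]]' | grep pos
python3 -m jog '[[[1,0,0,0,0],[1,0,0,0,0]]]' | grep pos
python3 -c "
from h import *
im,c=look('w9')"
```

```text
tool_pos: [0.4535, -0.2662, 0.1978]
tool_pos: [0.4479, -0.1321, 0.1983]
tool_pos: [0.4442, -0.0002, 0.1989]
tool_pos: [0.445, -0.0035, 0.1992]
t 20.88 pos [ 0.445  -0.0035  0.1992] yaw 0.299
[   0    5   68   58 2572] [30. 36.] z.05 [0.506 0.29 ]
[  98   98   93   43 3244] [144. 120.] z.05 [0.461 0.171]
[ 292  116   34   89 2480] [309. 161.] z.05 [0.469 0.01 ]
[614 216  26  50 726] [631. 243.] z.05 [ 0.489 -0.356]
```

View pics/w9.png

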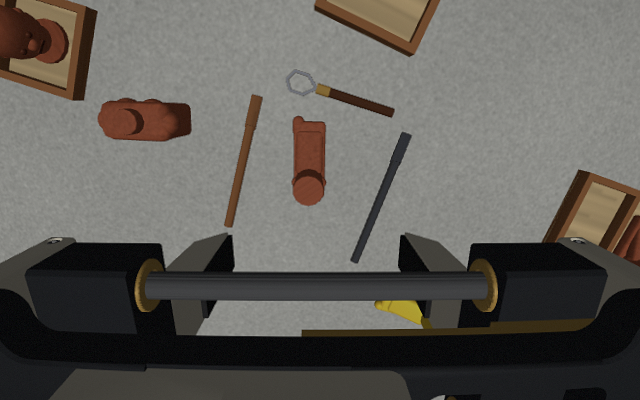

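The foot at (309,161) is aligned with the tool, its stump top at (308,190). I use a reduced opening so the fingers stay clear of the sticks on both sides.

```bash
python3 -c "
from h import *
c=cam('wrist',robot.observe())
p=w(c,[(308,190)],.064)[0];print(p.round(4));plan((p[0],p[1],.037,.299))"
```

```text
[0.4446 0.0031]
-> (np.float64(0.4445602973256441), np.float64(0.003102613198828581), 0.037, 0.299)
   [0.0016, -0.0067, 0.1623, -0.0009] rows>=3.9
```

```bash
python3 -m jog '[[[0.5,0.002,-0.006,0.030,0],[0.5,0.002,-0.006,0.070,0],[0.5,0.002,-0.006,0.110,0],[0.5,0.002,-0.006,0.145,0],[0.5,0.002,-0.006,0.162,0]]]' 30 | grep -E "pos|force"
python3 -m jog '[[[-1,0,0,0,0],[-1,0,0,0,0],[-1,0,0,0,0],[-1,0,0,0,0],[-1,0,0,0,0]]]' 30 | grep -E "pos|force"
python3 -m jog '[[[-1,0,0,0,0],[-1,0,0,0,0],[-1,0,0,0,0],[-1,0,0,0,0],[-1,0,0,0,0]]]' 30
python3 -m jog '[[[-1,0,0,-0.03,0],[-1,0,0,-0.06,0],[-1,0,0,-0.08,0],[-1,0,0,-0.08,0],[-1,0,0,-0.08,0]]]'
python3 -c "
from h import *
plan((.460,-.335,.118,0))"

```

```text
tool_pos: [0.4429, 0.0028, 0.0341]
contact_force: [-0.5, -0.1, 0.4]
grip_force: 0.0
tool_pos: [0.4461, 0.0037, 0.0391]
contact_force: [0.1, 0.9, 0.6]
grip_force: 0.0
time: 22.18
tool_pos: [0.4456, 0.004, 0.0386]
tool_rot: [3.141, -0.002, 0.3]
contact_force: [-1.5, -0.3, 7.8]
opening: 0.0295
grip_force: 30.0
time: 22.6
tool_pos: [0.4454, 0.0041, 0.1184]
tool_rot: [3.141, -0.002, 0.3]
contact_force: [-0.1, -0.3, -1.1]
opening: 0.0295
grip_force: 30.0
-> (0.46, -0.335, 0.118, 0)
   [-0.0431, 0.1641, 0.0002, 0.15] rows>=4.1
   [-0.0181, 0.1687, 0.0002, 0.15] rows>=4.1
```

```bash
python3 -m jog '[[[-1,-0.043,0.164,0,0.15],[-1,-0.043,0.164,0,0.15],[-1,-0.043,0.164,0,0.15],[-1,-0.043,0.164,0,0.15],[-1,-0.043,0.164,0,0.15]]]' | grep pos
python3 -m jog '[[[-1,-0.018,0.169,0,0.15],[-1,-0.018,0.169,0,0.15],[-1,-0.018,0.169,0,0.15],[-1,-0.018,0.169,0,0.15],[-1,-0.018,0.169,0,0.15]]]' | grep -E "pos|open"
python3 -m jog '[[[-1,0,0,0.03,0],[-1,0,0,0.055,0],[-1,0,0,0.070,0],[-1,0,0,0.070,0],[-1,0,0,0.070,0]]]'
python3 -m jog '[[[-1,0,0,0.003,0],[-1,0,0,0.003,0]]]' | grep -E "pos|force"
python3 -m jog '[[[-1,0,0,0.002,0],[-1,0,0,0.002,0]]]' | grep -E "pos|force"

```

```text
tool_pos: [0.4524, -0.1712, 0.1163]
tool_pos: [0.4592, -0.3413, 0.1158]
opening: 0.0299
time: 23.85
tool_pos: [0.4588, -0.3338, 0.0456]
tool_rot: [-3.138, 0.003, -0.0]
contact_force: [-0.4, 0.7, -0.1]
opening: 0.0296
grip_force: 30.0
tool_pos: [0.4597, -0.3347, 0.0444]
contact_force: [-0.5, 0.1, -2.1]
grip_force: 30.0
tool_pos: [0.4598, -0.335, 0.0428]
contact_force: [-0.7, 0.1, -1.9]
grip_force: 30.0
```

```bash
python3 -m jog '[[[-1,0,0,0.002,0],[-1,0,0,0.002,0]]]' | grep -E "pos|force"
python3 -m jog '[[[0.2,0,0,0,0],[0.2,0,0,0,0],[0.2,0,0,0,0],[0.2,0,0,0,0],[0.2,0,0,0,0]]]' | grep -E "open|force"
python3 -m jog '[[[0.2,0,0,-0.01,0],[0.2,0,0,-0.05,0],[0.2,0,0,-0.09,0],[0.2,0,0,-0.13,0],[0.2,0,0,-0.16,0]]]'
python3 -m jog '[[[0.2,0,0,0,0],[0.2,0,0,0,0]]]'|grep pos
python3 -c "
from h import *
im,c=look('w10')
plan((.458,.169,.2,1.79))"
```

```text
tool_pos: [0.4602, -0.3354, 0.0417]
contact_force: [-0.2, 1.7, 3.7]
grip_force: 30.0
contact_force: [-0.1, -0.7, -0.1]
opening: 0.0541
grip_force: 0.0
time: 25.18
tool_pos: [0.4602, -0.3355, 0.205]
tool_rot: [3.139, -0.003, -0.0]
contact_force: [0.4, -0.8, -0.6]
opening: 0.0554
grip_force: 0.0
tool_pos: [0.4604, -0.3357, 0.2034]
t 25.35 pos [ 0.4604 -0.3357  0.2034] yaw -0.0001
[ 299  120   33   90 2479] [315. 164.] z.05 [ 0.484 -0.336]
[ 364  121   43   89 2716] [383. 166.] z.05 [ 0.482 -0.403]
-> (0.458, 0.169, 0.2, 1.79)
   [-0.0006, -0.168, 0.0004, -0.5967] rows>=4.8
   [0.0939, -0.1393, 0.0004, -0.5967] rows>=4.8
   [0.156, -0.0624, 0.0004, -0.5967] rows>=4.8
```

View pics/w10.png

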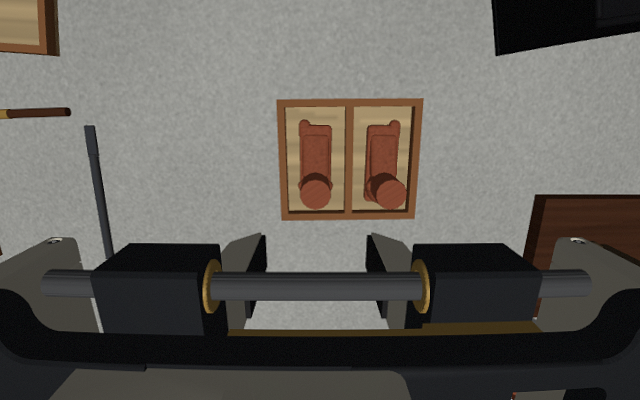

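Both feet lie flat on their soles, one per bay, at (315,164) and (383,166). Now the torso.

```bash
python3 -m jog '[[[1,0,-0.168,0,-0.597],[1,0,-0.168,0,-0.597],[1,0,-0.168,0,-0.597],[1,0,-0.168,0,-0.597],[1,0,-0.168,0,-0.597]]]' | grep pos
python3 -m jog '[[[1,0.094,-0.139,0,-0.597],[1,0.094,-0.139,0,-0.597],[1,0.094,-0.139,0,-0.597],[1,0.094,-0.139,0,-0.597],[1,0.094,-0.139,0,-0.597]]]' | grep pos
python3 -m jog '[[[1,0.156,-0.062,0,-0.597],[1,0.156,-0.062,0,-0.597],[1,0.156,-0.062,0,-0.597],[1,0.156,-0.062,0,-0.597],[1,0.156,-0.062,0,-0.597]]]' | grep pos
python3 -m jog '[[[1,0,0,0,0],[1,0,0,0,0]]]' | grep pos
python3 -c "
from h import *
im,c=look('w11')"
```

```text
tool_pos: [0.4579, -0.1604, 0.199]
tool_pos: [0.4574, 0.007, 0.1992]
tool_pos: [0.4574, 0.1745, 0.1991]
tool_pos: [0.4583, 0.1685, 0.1993]
t 26.82 pos [0.4583 0.1685 0.1993] yaw 1.789
[ 369    9   65   71 3035] [403.  46.] z.05 [0.505 0.311]
[ 302  154   38   75 2412] [320. 191.] z.05 [0.463 0.166]
```

View pics/w11.png

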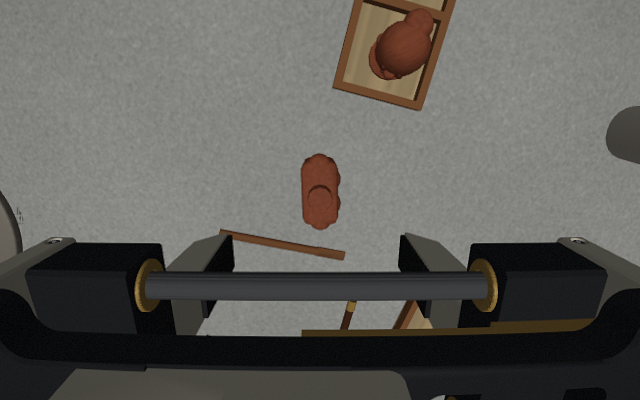

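The torso at (320,191) is aligned with the tool: shoulders run vertically in the image, so the fingers close along its depth.

```bash
python3 -c "
from h import *
c=cam('wrist',robot.observe())
print(w(c,[(320,191)],.065).round(4),w(c,[(319.5,200)],.088).round(4))
p=w(c,[(320,191)],.065)[0];plan((p[0],p[1],.035,1.789),(.644,-.010,.135,1.466))"
```

```text
[[0.4625 0.1686]] [[0.4624 0.1664]]
-> (np.float64(0.4625389299509939), np.float64(0.1685916431943868), 0.035, 1.789)
   [-0.0001, 0.004, 0.1646, -0.0017] rows>=3.9
-> (0.644, -0.01, 0.135, 1.466)
   [-0.1068, 0.0692, -0.05, 0.1615] rows>=3.3
   [-0.0943, 0.0855, -0.05, 0.1615] rows>=3.3
```

```bash
python3 -m jog '[[[1,0,0.003,0.030,0],[1,0,0.003,0.070,0],[1,0,0.003,0.110,0],[1,0,0.003,0.145,0],[1,0,0.003,0.165,0]]]' 30 | grep -E "pos|force"
python3 -m jog '[[[-1,0,0,0,0],[-1,0,0,0,0],[-1,0,0,0,0],[-1,0,0,0,0],[-1,0,0,0,0]]]' 30 | grep -E "pos|force"
python3 -m jog '[[[-1,0,0,0,0],[-1,0,0,0,0],[-1,0,0,0,0],[-1,0,0,0,0],[-1,0,0,0,0]]]' 30
python3 -m jog '[[[-1,0,0,-0.03,0],[-1,0,0,-0.06,0],[-1,0,0,-0.08,0],[-1,0,0,-0.08,0],[-1,0,0,-0.08,0]]]'
python3 -c "
from h import *
plan((.644,-.010,.117,1.466))"

```

```text
tool_pos: [0.4601, 0.167, 0.0321]
contact_force: [0.1, -0.1, -0.1]
grip_force: 0.0
tool_pos: [0.4633, 0.1692, 0.0373]
contact_force: [0.5, -0.3, 0.2]
grip_force: 0.0
time: 28.12
tool_pos: [0.4621, 0.1693, 0.0359]
tool_rot: [3.142, -0.0, 1.791]
contact_force: [-0.3, 1.2, 3.1]
opening: 0.0339
grip_force: 29.9
time: 28.53
tool_pos: [0.4625, 0.1693, 0.1162]
tool_rot: [3.14, -0.0, 1.791]
contact_force: [-0.2, -0.8, -2.6]
opening: 0.0342
grip_force: 29.9
-> (0.644, -0.01, 0.117, 1.466)
   [-0.1073, 0.069, -0.0004, 0.1624] rows>=3.1
   [-0.0947, 0.0854, -0.0004, 0.1624] rows>=3.1
```

```bash
python3 -m jog '[[[-1,-0.107,0.069,0,0.162],[-1,-0.107,0.069,0,0.162],[-1,-0.107,0.069,0,0.162],[-1,-0.107,0.069,0,0.162]]]' | grep pos
python3 -m jog '[[[-1,-0.095,0.085,0,0.162],[-1,-0.095,0.085,0,0.162],[-1,-0.095,0.085,0,0.162],[-1,-0.095,0.085,0,0.162],[-1,-0.095,0.085,0,0.162]]]' | grep -E "pos|rot|open"
python3 -m jog '[[[-1,0,0,0.03,0],[-1,0,0,0.055,0],[-1,0,0,0.070,0],[-1,0,0,0.070,0],[-1,0,0,0.070,0]]]' | grep -E "pos|force"
python3 -m jog '[[[-1,0,0,0.003,0],[-1,0,0,0.003,0]]]' | grep -E "pos|force"
python3 -m jog '[[[-1,0,0,0.002,0],[-1,0,0,0.002,0]]]' | grep -E "pos|force"

```

```text
tool_pos: [0.5568, 0.0751, 0.114]
tool_pos: [0.6431, -0.0119, 0.1127]
tool_rot: [-3.138, -0.0, 1.464]
opening: 0.034
tool_pos: [0.6414, -0.0087, 0.0442]
contact_force: [-1.1, -0.0, -1.5]
grip_force: 30.0
tool_pos: [0.6428, -0.0094, 0.0428]
contact_force: [-0.0, 0.7, -1.0]
grip_force: 30.0
tool_pos: [0.6431, -0.0099, 0.0409]
contact_force: [-0.6, -0.5, -2.0]
grip_force: 30.0
```

```bash
python3 -m jog '[[[-1,0,0,0.001,0],[-1,0,0,0.001,0]]]' | grep -E "pos|force"
python3 -m jog '[[[0.4,0,0,0,0],[0.4,0,0,0,0],[0.4,0,0,0,0],[0.4,0,0,0,0],[0.4,0,0,0,0]]]' | grep -E "open|force"
python3 -m jog '[[[0.4,0,0,-0.01,0],[0.4,0,0,-0.05,0],[0.4,0,0,-0.09,0],[0.4,0,0,-0.13,0],[0.4,0,0,-0.16,0]]]' | grep -E "time|pos|force"
python3 -m jog '[[[0.4,0,0,-0.05,0],[0.4,0,0,-0.05,0],[0.4,0,0,-0.05,0]]]'|grep pos
python3 -c "
from h import *
im,c=look('w12')
t=robot.read_camera('top')[120:260,140:500];t=cv2.resize(t,(720,280),interpolation=cv2.INTER_CUBIC)
cv2.imwrite('pics/final.png',np.vstack([t,cv2.resize(im[40:280,40:640],(720,288))])[:,:,::-1])"
```

```text
tool_pos: [0.6432, -0.0101, 0.0398]
contact_force: [-0.5, 0.4, -1.6]
grip_force: 30.0
contact_force: [0.0, -0.1, -0.9]
opening: 0.062
grip_force: 0.0
time: 31.03
tool_pos: [0.6439, -0.0101, 0.2045]
contact_force: [1.5, 0.3, 0.7]
grip_force: 0.0
tool_pos: [0.6447, -0.0102, 0.255]
t 31.28 pos [ 0.6447 -0.0102  0.255 ] yaw 1.4669
[ 298  147   33   66 1769] [313. 180.] z.05 [ 0.644 -0.015]
```

View pics/final.png

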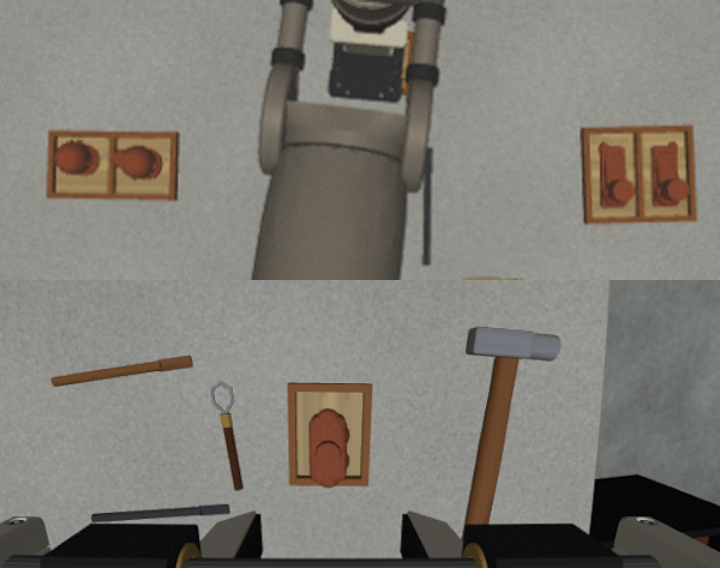

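All five parts stand in their bays: heads at (78,157) and (140,162), feet at (616,178) and (668,178), and the torso upright in its tray at (328,447).

```bash
python3 -m jog '[[[0.4,0,0,0,0],[0.4,0,0,0,0],[0.4,0,0,0,0]]]'|grep time; python3 -c "
from cell import robot
print(robot.hand_in())"
```

```text
time: 31.63
the job is handed in; nothing more can be done
None
```

I placed the two heads, two feet and torso upright in their trays and released them, left the yellow look-alike foot untouched, and handed the job in at about 32 s; hand-in returned no verdict.

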